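# Slide the notebook onto the reading stand

## Robot

A 6-joint arm with a two-finger parallel gripper is mounted at the origin on a cart in front of the work surface, level with it; the furniture and walls round the work are solid. World frame = base frame: x ahead of the robot, y to its left, z up, the work surface at z = 0. Lengths are in m, angles in rad, forces in N, time in s.
With the tool pointing down it reaches from about 0.35 to 0.85 m from the base axis. Payload 8.1 kg.
Tool frame: the origin (TCP) lies at the centre of the arm's flange, where the gripper is bolted on; the fingertips stand 186 mm ahead of it and the grasp point (between the pads) lies 167 mm ahead of it (robot.grasp_offset is the distance from the TCP to the grasp point, in m); z points along the fingers, y is the line along which they close (so a half turn about z gives the same grasp; the last joint's range is limited). The gripper opens to 93 mm and grips with 3 to 60 N. Pads are 15 mm wide; open, the fingers measure 128 mm over their backs; the gripper's body (75 mm by 188 mm) begins 65 mm behind the grasp point.
Start: joints at [1.246, 0.13, 1.488, -0, 1.523, -0.085], TCP at [0.142, 0.583, 0.405] pointing down, gripper open.
Joint ranges: [-2.96, 2.96], [-0.89, 2.26], [0.02, 2.5], [-1.34, 4.48], [0, 2.73], [-2.66, 2.66]. Speed limits (rad/s): [2.39, 2.39, 2.79, 3.14, 3.14, 3.14].

## Interface

Orientations are given as a rotation vector (axis times angle).
In Python, from plant import robot gives the robot as it stands.
- The arm moves only by the tool drive_tool, never from a script. Its argument "moves" is one flat list of numbers, 7 for each row, row after row: the finger opening in mm, from 0 to 93, then the shift along the tool's x, y, z in mm, then the turn, a rotation vector about the tool's x, y, z in degrees. A call has 1 to 8 rows; each row shifts and turns the commanded pose from where the row before left it, along the tool's axes as they then stand; what a row does not reach is not made up. A row lasts 1/10 s, in which the tool goes at most 50 mm and 8.59 degrees, less where a joint would pass 70% of its speed; a pose out of reach is approached as far as the arm can. A call is refused whole if a number of a shift passes 50 or a number of a turn 8.59, either way. A call with a gripper value outside its range is refused whole. The fingers move at their own pace and stop on an object; "grip_force" is the grip in N (left out, the last holds). Time passes only in rows, so rows that do not move let the fingers close. It gives the time, the measured TCP pose, the force, the opening and the grip force at its end, in the units of the state.
- robot.read_state(): the state, without advancing time (a new reading comes with each control period).
- robot.read_camera(name): name is "scene" or "top" or "wrist"; returns a dict with "color" (384x512x3 uint8, red, green, blue), "depth" (384x512 float32, m along the optical axis (not along the pixel's ray), 0 where there is no reading), "mtx" (3x3 intrinsics, pixels), "R" (3x3) and "t" (3): a world point X has camera coordinates R X + t. Camera axes: x right, y down, z forward; pixel columns grow to the right and rows downward; lengths in m; the calibration is good to about 2 mm. The wrist camera is an equidistant fisheye: a pixel r from the principal point sees the ray r / f radians off the axis. A picture is of the moment at which its call begins.
- robot.close_job(): hands the job in; it is judged then, once.
The state is a dict: "t": time; "q": joint angles; "dq": joint speeds; "joint_torque": joint torques, N m; "tool_pos": TCP position; "orientation": TCP orientation; "force": force on the tool from outside, world axes, zero at the start; "wrist_torque": the same for the moment, N m; "opening": finger opening in m; "gripper_force": force on a finger pad.
Only numpy, scipy, OpenCV 4.12 (cv2) and the standard library are available. Lean on these libraries where they do the work, as an engineer would, in place of code of your own. Each camera call takes 0.05 s, during which the arm holds its last target. There are 200 camera calls.

## Task

A small brown bottle has fallen over on the bench between the blue lab notebook in front of the robot and the low sloped reading stand. Stand the bottle upright on the bench, out of the way, and slide the notebook across and up the stand's lead-in ramp, so that it ends lying flat on the slope, square and centred across it, with one long edge dropped in just behind the front lip. Leave everything else on the bench where it is.

Things in the scene. Friction and masses are not known exactly. Their poses are not given: they have to be found in the camera images.
- stand: Low sloped reading stand of sheet aluminium, fixed, 230 mm wide, open at sides and top. Origin on the bench under the deck-side face of its front lip, mid-width; x level, uphill (roughly world +y), y along the lip, z up. A ramp rises straight from the bench at x = -46 mm to the 4 mm wide lip top (x -4 to 0, z 16 mm). Behind it the flat deck starts at x 0, z 9 mm and climbs at 15 degrees.
- stand_top (a point): Middle of the upper end of the stand's deck (x 165 mm, z 53 mm from the stand's origin); the deck is 172 mm long up the slope.
- notebook: Blue hard-bound lab notebook, closed and rigid, lying flat on the bench, 205 x 149 x 16 mm, about 0.28 kg. Origin at the centre of its underside; x along its 205 mm length, y along its 149 mm width, z up. Too wide to grasp from above; it slides when pushed at an edge, steadily if two spread fingertips push a long edge.
- fallen_bottle: Small brown bottle with white screw cap lying on its side, 62 mm tall, body 28 mm in diameter up to the shoulder at about 45 mm, then neck and a narrower cap; about 60 g. Origin at the centre of its base; its z axis runs from base to cap (level while it lies, up when it stands).
- amber_bottle: Bystander: brown bottle with black cap, upright, 62 mm in diameter, 128 mm tall. Origin at the centre of its underside.
- white_bottle: Bystander: white bottle with blue cap, upright, 66 mm in diameter, 135 mm tall. Origin at the centre of its underside.
- timer: Bystander: white digital timer standing upright, 33 (x) x 66 (y) x 55 mm (z). Origin at the centre of its underside.
- carton: Bystander: small white carton, 45 (x) x 70 (y) x 35 mm (z). Origin at the centre of its underside.
- stapler: Bystander: blue and black stapler, 34 (x) x 130 (y) x 51 mm (z). Origin at the centre of its underside.

How it is judged:
By the outcome, as a careful person would: the job done as asked, in the order asked, and still so for the second after the job is handed in, with the robot touching nothing.
It also fails if it takes over 72 s, if anything falls off the work surface, if the arm or the gripper's body presses on something with over 40 N, if the wrist force passes 120 N, or if a joint passes its speed limit or range.

## Working session

There is one attempt and no reset: what is moved stays moved. The work goes in short steps, Python scripts to look and compute and a tool call to move; the robot and the scene stay as the last step left them, time stands still between calls to the robot, and variables do not carry over. Pictures are saved under pics/ and viewed, at most 10 in all, crops included, and the job is handed in when it is done.

Besides the shell and the picture viewer there is one more tool, called after "Call:" by a JSON object that holds its "name" and its "arguments", one argument or row to a line. drive_tool: Moves the arm, as the interface text tells. Its arguments: {"type":"object","properties":{"moves":{"type":"array","items":{"type":"number"}},"grip_force":{"type":"number"}},"required":["moves"]}

```bash
ls; mkdir -p pics; cat > h.py <<'E'
import numpy as np, cv2
from scipy.spatial.transform import Rotation as Ro
from plant import robot
def cam(n):
    c=robot.read_camera(n); c['R']=np.array(c['R']);c['t']=np.array(c['t']);c['mtx']=np.array(c['mtx']);return c
def cloud(c):
    d=c['depth'];h,w=d.shape;v,u=np.mgrid[:h,:w];K=c['mtx']
    P=np.stack([(u-K[0,2])/K[0,0]*d,(v-K[1,2])/K[1,1]*d,d],-1)
    return (P-c['t'])@c['R']
def plane(c,uv,z):
    uv=np.atleast_2d(uv);K=c['mtx'];r=np.c_[(uv[:,0]-K[0,2])/K[0,0],(uv[:,1]-K[1,2])/K[1,1],np.ones(len(uv))]@c['R']
    o=-c['R'].T@c['t'];return o+r*((z-o[2])/r[:,2])[:,None]
def save(n,im): cv2.imwrite('pics/'+n+'.png',im[...,::-1])
E
python3 - <<'E'
from h import *
a=cam('top');b=cam('scene')
im=np.hstack([a['color'],b['color']]);save('a',cv2.resize(a['color'],(800,600)));save('b',cv2.resize(b['color'],(800,600)))
for c in(a,b):print(c['mtx'][0],c['mtx'][1],-c['R'].T@c['t'],c['R'][2], (c['depth']>0).mean())
s=robot.read_state();print(s['t'],s['tool_pos'],s['orientation'],s['force'],robot.grasp_offset)
E
```

```text
pics
[450.30892959   0.         256.16293359] [  0.         450.30892959 192.82985957] [0.33411704 0.05285772 1.49052598] [ 0.16568907  0.01160711 -0.98610973] 0.9960581461588541
[470.58344475   0.         253.42239222] [  0.         470.58344475 194.32388278] [-0.18144087 -0.53263864  0.98378605] [ 0.55477809  0.4552486  -0.69639787] 0.9961496988932291
0.1 [0.14242806 0.58265132 0.40381449] [-3.75741151e-01 -3.11872670e+00  2.43532944e-03] [ 0.31405044 -0.65377202 -0.70336661] 0.1673
```

View pics/a.png

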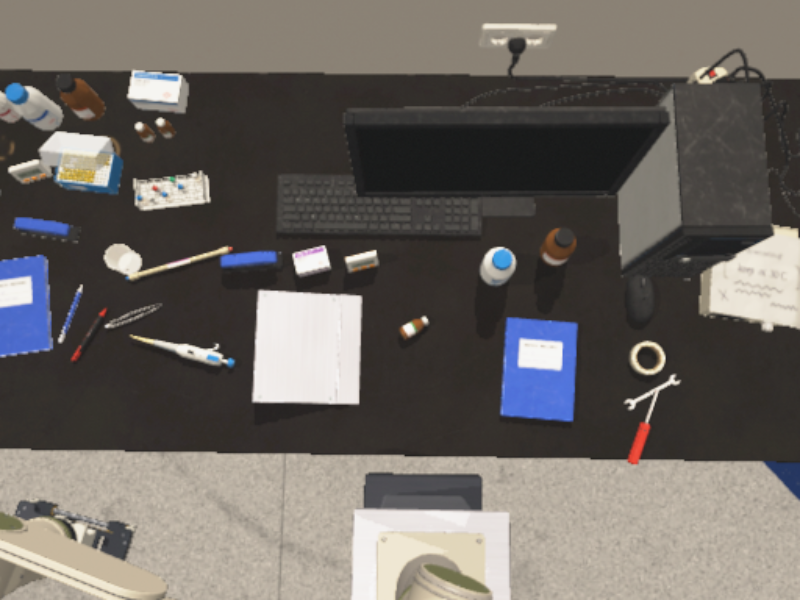

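View pics/b.png

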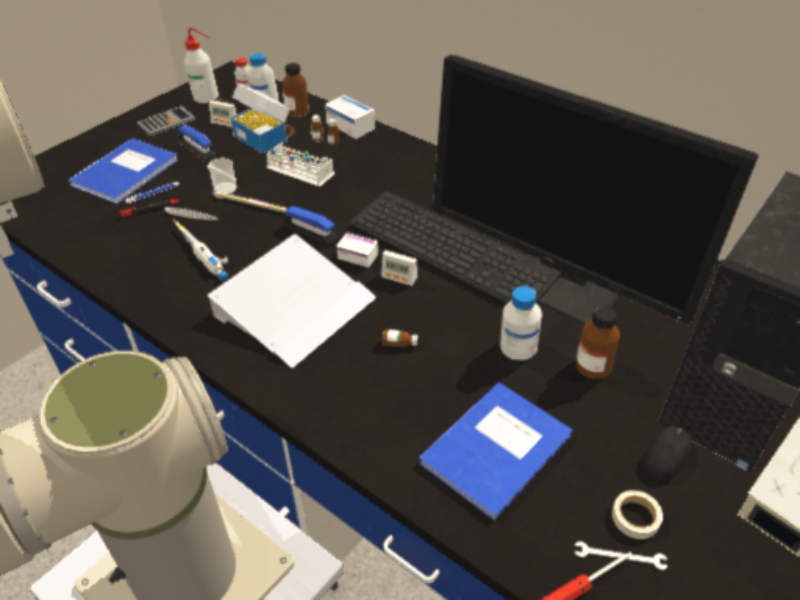

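The top view (800-px scale) shows the notebook at (540,370), the fallen bottle at (414,327) with its cap to the upper right, and the stand at (308,347) with its lip on the right. The white bottle is at (498,266), the amber bottle at (558,246), the timer at (362,261), the carton at (311,261) and the stapler at (250,260).

```bash
cat > m.py <<'E'
from h import *
for n in('top','scene'):
    c=cam(n);P=cloud(c);hsv=cv2.cvtColor(c['color'],cv2.COLOR_RGB2HSV)
    print(n,'bench z',np.median(P[(P[...,0]>.4)&(P[...,0]<.5)&(abs(P[...,1])<.35)][:,2]))
    reg=lambda x0,x1,y0,y1:(P[...,0]>x0)&(P[...,0]<x1)&(P[...,1]>y0)&(P[...,1]<y1)
    # notebook: top face by blue/white colour & height
    m=(reg(.2,.6,-.5,-.05)&(P[...,2]>.009)&(P[...,2]<.03)&(hsv[...,2]>90)).astype(np.uint8)
    k,l,s,_=cv2.connectedComponentsWithStats(m);i=1+np.argmax(s[1:,4]);Q=P[l==i]
    r=cv2.minAreaRect(Q[:,:2].astype(np.float32)*1000);print(' nb z',np.median(Q[:,2]),r)
    cs=cv2.findContours((l==i).astype(np.uint8),0,2)[0];ct=max(cs,key=cv2.contourArea).reshape(-1,2)
    W=plane(c,ct,.016);print('  rays',cv2.minAreaRect(W[:,:2].astype(np.float32)*1000))
    # bottle
    m=(reg(.3,.55,-.1,.12)&(P[...,2]>.006)&(P[...,2]<.06)).astype(np.uint8)
    k,l,s,_=cv2.connectedComponentsWithStats(m)
    for i in range(1,k):
        if 20<s[i,4]<3000:
            Q=P[l==i];print(' bot?',s[i],Q.mean(0),'zmax',np.percentile(Q[:,2],97),cv2.minAreaRect(Q[:,:2].astype(np.float32)*1000))
            w=(l==i)&(hsv[...,1]<60)&(hsv[...,2]>130);print('   white',P[w].mean(0),w.sum())
    # stand
    m=(reg(.2,.56,.06,.45)&(P[...,2]>.002)&(P[...,2]<.075)&(hsv[...,1]<50)&(hsv[...,2]>120)).astype(np.uint8)
    k,l,s,_=cv2.connectedComponentsWithStats(m);i=1+np.argmax(s[1:,4]);Q=P[l==i]
    print(' stand',cv2.minAreaRect(Q[:,:2].astype(np.float32)*1000),Q.min(0),Q.max(0))
    for y in np.arange(.1,.36,.01):
        q=Q[abs(Q[:,1]-y)<.005]
        if len(q):print('  %.2f z%.4f x %.4f %.4f'%(y,np.median(q[:,2]),q[:,0].min(),q[:,0].max()),end=';')
    print()
    for nm,(x0,x1,y0,y1) in dict(wb=(.45,.65,-.2,-.08),timer=(.45,.65,.07,.16),carton=(.45,.65,.16,.28),amb=(.45,.7,-.32,-.2),stap=(.45,.65,.28,.42)).items():
        q=P[reg(x0,x1,y0,y1)&(P[...,2]>.015)&(P[...,2]<.2)]
        if len(q):print(' ',nm,np.percentile(q,2,axis=0).round(3),np.percentile(q,98,axis=0).round(3))
    cv2.imwrite('pics/%s_raw.png'%n,c['color'][...,::-1])
E
python3 m.py
```

```text
top bench z 0.005696984488542363
 nb z 0.01588804553647368 ((446.3150329589844, -222.83404541015625), (149.8189239501953, 205.3280029296875), 86.08917236328125)
  rays ((446.131591796875, -222.0262451171875), (149.39022827148438, 204.68894958496094), 86.08148956298828)
 bot? [256 203  19  14 142] [0.52687414 0.04242291 0.02362612] zmax 0.0313200327298843 ((529.0845947265625, 40.31336975097656), (27.76173973083496, 60.97449493408203), 33.18741226196289)
   white [0.52648379 0.04374521 0.02421621] 60
 stand ((463.0187072753906, 267.2152099609375), (225.4156951904297, 194.96636962890625), 89.62216186523438) [0.36529415 0.15389878 0.00201121] [0.55999582 0.38000203 0.06084302]
  0.15 z0.0049 x 0.4613 0.5549;  0.16 z0.0047 x 0.3665 0.5584;  0.17 z0.0066 x 0.3694 0.5577;  0.18 z0.0098 x 0.3661 0.5573;  0.19 z0.0137 x 0.3689 0.5600;  0.20 z0.0138 x 0.3657 0.5597;  0.21 z0.0117 x 0.3685 0.5598;  0.22 z0.0147 x 0.3683 0.5596;  0.23 z0.0172 x 0.3653 0.5591;  0.24 z0.0200 x 0.3680 0.5590;  0.25 z0.0228 x 0.3676 0.5599;  0.26 z0.0255 x 0.3675 0.5571;  0.27 z0.0282 x 0.3679 0.5596;  0.28 z0.0306 
[... 1318 characters left out ...]
12 x 0.3626 0.5583;  0.22 z0.0134 x 0.3637 0.5584;  0.23 z0.0158 x 0.3633 0.5590;  0.24 z0.0188 x 0.3634 0.5579;  0.25 z0.0216 x 0.3622 0.5599;  0.26 z0.0242 x 0.3632 0.5576;  0.27 z0.0266 x 0.3641 0.5593;  0.28 z0.0296 x 0.3646 0.5576;  0.29 z0.0318 x 0.3631 0.5585;  0.30 z0.0348 x 0.3633 0.5581;  0.31 z0.0373 x 0.3630 0.5593;  0.32 z0.0403 x 0.3628 0.5588;  0.33 z0.0426 x 0.3639 0.5574;  0.34 z0.0459 x 0.3627 0.5593;  0.35 z0.0481 x 0.3621 0.5598;
  wb [ 0.457 -0.197  0.015] [ 0.648 -0.109  0.134]
  timer [0.648 0.135 0.017] [0.65  0.159 0.031]
  carton [0.453 0.18  0.015] [0.649 0.279 0.035]
  amb [ 0.454 -0.295  0.015] [ 0.696 -0.204  0.127]
  stap [0.453 0.282 0.027] [0.648 0.393 0.053]
```

```bash
cat > m2.py <<'E'
from h import *
for n in('top','scene'):
    c=cam(n);P=cloud(c);hsv=cv2.cvtColor(c['color'],cv2.COLOR_RGB2HSV);g=hsv[...,2]
    print(n)
    reg=lambda x0,x1,y0,y1:(P[...,0]>x0)&(P[...,0]<x1)&(P[...,1]>y0)&(P[...,1]<y1)
    m=(reg(.45,.56,-.03,.1)&(P[...,2]>.008)&(P[...,2]<.06)).astype(np.uint8)
    m=(reg(.45,.6,-.03,.1)&((hsv[...,1]>70)|(g>100))&(g>40)).astype(np.uint8)
    k,l,s,_=cv2.connectedComponentsWithStats(m);i=1+np.argmax(s[1:,4]);v,u=np.nonzero(l==i)
    W=plane(c,np.c_[u,v],.014)[:,:2]*1000;print(' bottle rays',s[i],cv2.minAreaRect(W.astype(np.float32)))
    wt=(hsv[...,1][v,u]<60)&(g[v,u]>130)
    r=cv2.minAreaRect(W.astype(np.float32));
    mid=np.array(r[0]);U,S,V=np.linalg.svd(W-W.mean(0),full_matrices=False);print('  axis',V[0],'white mean offs',(W[wt]-mid)@V[0])
    # stand
    wh=(reg(.3,.62,.1,.42)&(hsv[...,1]<50)&(g>110)).astype(np.uint8)
    Q=P[(wh>0)&(P[...,2]>.0)&(P[...,2]<.08)]
    for y in(.17,.2,.22,.26,.3,.34,.36,.37,.38):
        q=Q[(abs(Q[:,1]-y)<.004)&(Q[:,0]<.606)];print('  %.2f z%.4f x %.4f %.4f'%(y,np.median(q[:,2]),q[:,0].min(),q[:,0].max()),end=';')
    print()
    # lip crest per x: deck line fit
    D=Q[(Q[:,1]>.225)&(Q[:,1]<.35)&(Q[:,0]>.4)&(Q[:,0]<.55)];A=np.c_[D[:,:2],np.ones(len(D))];f=np.linalg.lstsq(A,D[:,2],rcond=None)[0]
    print('  deck grad',f, 'slope',np.degrees(np.arctan(np.hypot(*f[:2]))),'uphill dir deg',np.degrees(np.arctan2(f[1],f[0])), 'y@z=9mm,x=.477',(.009-f[2]-.477*f[0])/f[1])
    T=Q[(Q[:,2]>.004)];
    for x0,x1 in((.38,.43),(.43,.48),(.48,.53),(.53,.58)):
        q=T[(T[:,0]>x0)&(T[:,0]<x1)&(T[:,1]<.215)];h=[round(float(np.median(q[abs(q[:,1]-y)<.0015][:,2]))*1000,1) if (abs(q[:,1]-y)<.0015).any() else 0 for y in np.arange(.165,.215,.003)];print('  ',x0,h)
    print('  top end', [round(float(np.percentile(Q[abs(Q[:,0]-x)<.01][:,1],99.5)),4) for x in(.4,.45,.5,.55)])
    H=(P[...,2]>.012)&(P[...,2]<.2)&reg(.5,.66,-.32,.42)
    k,l,s,_=cv2.connectedComponentsWithStats(H.astype(np.uint8))
    for i in range(1,k):
        if s[i,4]>60:q=P[l==i];print('  obj',np.percentile(q,2,axis=0).round(3),np.percentile(q,98,axis=0).round(3))
E
python3 m2.py
```

```text
top
 bottle rays [255 202  20  16 165] ((529.1644897460938, 41.80064392089844), (31.284927368164062, 66.01583862304688), 32.05894088745117)
  axis [-0.53300719  0.84611071] white mean offs [-30.19633244 -33.02478684 -25.616071   -28.44362309 -31.27106086
 -23.86568106 -26.69221716 -29.51863902 -32.34494665 -24.94211319
 -27.76751988 -30.59281241 -23.19330973 -26.01770197 -28.84198013
   9.6188836    6.79425075   3.96973196 -24.26918384 -27.09244837
  14.17767489  11.35394196   8.53032302   5.70681806   2.88342708
  18.73326539  15.91043181  13.08771215  10.26510639   7.44261454
   4.62023657   1.79797248  20.46372367  17.64190272  14.82019559
  11.99860229   9.17712281   6.35575713   3.53450526  19.37208903
  16.55139373  13.73081216  10.91034432   8.08999021   5.26974982
   2.44962313  18.28130797  15.46173741  12.6422805    9.82293723
   7.0037076    4.18459159  20.00993977  17.19137949  14.37293278
  11.55459963   8.73638003   5.91827397  18.91973982  16.10230258
  13.28497882]
  0.17 z0.0060 x 0.3663 0.5953;  0.20 z0.0133 x 0.3658 0.5969;  0.22 z0.0146 x 0.3655 0.5970;  0.26 z0.0
[... 6080 characters left out ...]
89  22.56002995  24.22908975  25.89806156  27.56694538
  29.23574122  30.90444909  32.57306898  34.24160091  27.23384968
  28.90008851  30.56623965  32.23230308  33.89827883  30.22906858
  31.89258337  33.55601074]
  0.17 z0.0051 x 0.3615 0.5951;  0.20 z0.0140 x 0.3615 0.6045;  0.22 z0.0137 x 0.3622 0.5908;  0.26 z0.0246 x 0.3603 0.5911;  0.30 z0.0352 x 0.3633 0.5940;  0.34 z0.0456 x 0.3619 0.5935;  0.36 z0.0505 x 0.3622 0.5933;  0.37 z0.0495 x 0.3695 0.5945;
  return _methods._mean(a, axis=axis, dtype=dtype,
  ret = ret.dtype.type(ret / rcount)
Traceback (most recent call last):
  File "m2.py", line 17, in <module>
    q=Q[(abs(Q[:,1]-y)<.004)&(Q[:,0]<.606)];print('  %.2f z%.4f x %.4f %.4f'%(y,np.median(q[:,2]),q[:,0].min(),q[:,0].max()),end=';')
                                                                                                  ~~~~~~~~~~^^
ValueError: zero-size array to reduction operation minimum which has no identity
```

Call:
{"name": "drive_tool", "arguments": {
  "moves": [93,-35,-31,0,0,0,0,93,-35,-31,0,0,0,0,93,-35,-31,0,0,0,0,93,-35,-31,0,0,0,0,93,-35,-31,0,0,0,0,93,-35,-31,0,0,0,0,93,-35,-31,0,0,0,0,93,-35,-31,0,0,0,0]
}}

```text
t: 1.1
tool_pos: [0.3561, 0.2738, 0.405]
orientation: [0.375, 3.118, 0.001]
force: [1.0, 0.1, 0.7]
opening: 0.0927
gripper_force: 0.0
```

Call:
{"name": "drive_tool", "arguments": {
  "moves": [93,-35,-31,0,0,0,0,93,-35,-31,0,0,0,0,93,-35,-31,0,0,0,0,93,-35,-31,0,0,0,0,93,-35,-31,0,0,0,0,93,-35,-31,0,0,0,0,93,0,0,0,0,0,7.4,93,0,0,0,0,0,7.4]
}}

```text
t: 1.9
tool_pos: [0.516, 0.0432, 0.4044]
orientation: [-0.786, -3.041, 0.0]
force: [0.3, 0.5, 0.4]
opening: 0.0931
gripper_force: 0.0
```

Call:
{"name": "drive_tool", "arguments": {
  "moves": [60,0,0,10,0,0,7.4,60,0,0,20,0,0,7.4,60,0,0,20,0,0,7.4,60,0,0,20,0,0,7.4,60,0,0,20,0,0,0,60,0,0,20,0,0,0,60,0,0,10,0,0,0,60,0,0,0,0,0,0]
}}

```text
t: 2.7
tool_pos: [0.5147, 0.0449, 0.2831]
orientation: [-1.525, -2.743, 0.002]
force: [0.8, 0.2, 0.5]
opening: 0.0603
gripper_force: 0.0
```

```bash
cat >> h.py <<'E'
def st():
    s=robot.read_state();R=Ro.from_rotvec(s['orientation']).as_matrix();p=np.array(s['tool_pos']);return s,R,p
def Rt(yang,tilt):
    "tool y horizontal at yang deg, then tilt about tool y"
    a=np.radians(yang);y=np.array([np.cos(a),np.sin(a),0]);z=np.array([0,0,-1.]);return np.c_[np.cross(y,z),y,z]@Ro.from_euler('y',tilt,degrees=True).as_matrix()
def go(g,R2,L=.1673):
    s,R,p=st();T=np.array(g)-L*R2[:,2]
    print('t%.1f'%s['t'],'q',np.round(s['q'],2),'F',np.round(s['force'],1),'open',s['opening'],'tcp',p.round(4),'grasp',(p+L*R[:,2]).round(4),'yang %.2f'%np.degrees(np.arctan2(R[1,1],R[0,1])),'zax',R[:,2].round(3))
    print(' target TCP shift world',((T-p)*1e3).round(1),'in tool now',(R.T@(T-p)*1e3).round(1),'turn tool',np.degrees(Ro.from_matrix(R.T@R2).as_rotvec()).round(2))
E
python3 - <<'E'
from h import *
go([.521,.046,.02],Rt(32,0))
c=cam('wrist');save('w1',cv2.resize(c['color'],(800,600)));print(c['mtx'],c['R'],-c['R'].T@c['t'])
E
```

```text
t2.7 q [-0.01  0.    1.85 -0.    1.29 -0.57] F [0.8 0.2 0.5] open 0.06027406524955163 tcp [0.5147 0.0449 0.2831] grasp [0.5141 0.0449 0.1158] yang 31.86 zax [-0.003  0.    -1.   ]
 target TCP shift world [  6.3   1.1 -95.8] in tool now [-2.6  6.2 95.8] turn tool [-0.15 -0.1  -0.14]
[[297.31863964   0.         254.5924851 ]
 [  0.         297.31863964 188.11379436]
 [  0.           0.           1.        ]] [[ 0.84973152  0.52720596 -0.00319559]
 [ 0.50361376 -0.8098834   0.30076911]
 [ 0.15597921 -0.25718234 -0.95369163]] [0.47029652 0.11628538 0.26363843]
```

View pics/w1.png

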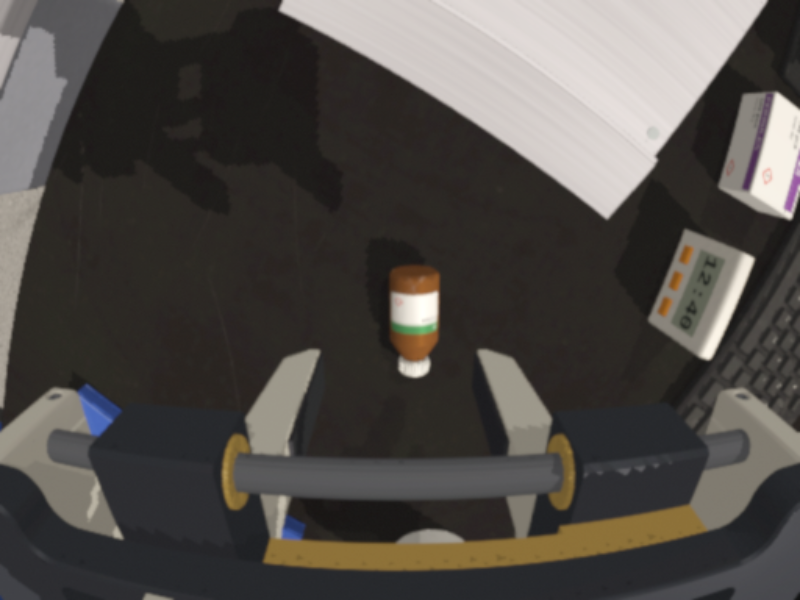

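The wrist view shows the bottle lying square across the fingers. Its base edge is at (414,268), its cap end at (414,376), and its sides at 389 and 440. I'll cast rays for those points.

```bash
cat >> h.py <<'E'
def fish(c,uv,z):
    uv=np.atleast_2d(uv).astype(float);K=c['mtx'];d=(uv-K[:2,2])/K[0,0];th=np.linalg.norm(d,axis=1)
    r=np.c_[d*(np.sin(th)/th)[:,None],np.cos(th)]@c['R'];o=-c['R'].T@c['t'];return o+r*((z-o[2])/r[:,2])[:,None]
E
python3 - <<'E'
from h import *
c=cam('wrist');s=1.5625
for uv,z in(((414,268),.014),((414,376),.014),((389,310),.014),((440,310),.014),((657,158),.016),((607,217),0),((283,12),0)):
    p=fish(c,np.array(uv)/s,z)[0];print(uv,(p*1e3).round(1))
dp=c['depth'];print([dp[int(v/s),int(u/s)] for u,v in((414,310),(300,300))])
go([.521,.046,.02],Rt(32,45))
E
```

```text
(414, 268) [512.1  66.2  14. ]
(414, 376) [548.3   9.4  14. ]
(389, 310) [513.2  37.7  14. ]
(440, 310) [538.1  53.2  14. ]
(657, 158) [597.2 200.5  16. ]
(607, 217) [597.6 154.6   0. ]
(283, 12) [369.6 154.    0. ]
[np.float32(0.2510211), np.float32(0.27962828)]
t2.8 q [-0.01 -0.    1.85  0.    1.29 -0.57] F [-0.4  0.2  0.5] open 0.059831536026500175 tcp [0.5156 0.0449 0.2854] grasp [0.5157 0.0449 0.1181] yang 31.86 zax [ 0.001  0.    -1.   ]
 target TCP shift world [  68.1  -99.2 -147.1] in tool now [-120.1    5.4  147.2] turn tool [ 0.08 45.01 -0.12]
```

Call:
{"name": "drive_tool", "arguments": {
  "moves": [60,-21.8,1,1.4,0,7.5,0,60,-21.8,1,1.4,0,7.5,0,60,-21.8,1,1.4,0,7.5,0,60,-21.8,1,1.4,0,7.5,0,60,-21.8,1.4,1.4,0,7.5,0,60,0,0,0,0,0,0,60,0,0,0,0,0,0]
}}

```text
t: 3.5
tool_pos: [0.574, -0.0392, 0.2503]
orientation: [-1.235, -2.219, -0.417]
force: [-0.3, 0.3, -0.5]
opening: 0.0598
gripper_force: 0.0
```

```bash
python3 - <<'E'
from h import *
go([.5297,.0385,.023],Rt(32,37.5))
E
```

```text
t3.5 q [-0.29  0.42  1.51  0.42  1.72 -0.89] F [-0.3  0.3 -0.5] open 0.059825336456338994 tcp [ 0.574  -0.0392  0.2503] grasp [0.5204 0.0471 0.1174] yang 31.80 zax [-0.32   0.516 -0.795]
 target TCP shift world [  9.7  -8.7 -94.6] in tool now [-67.3   3.7  67.6] turn tool [ 0.1   0.12 -0.18]
```

Call:
{"name": "drive_tool", "arguments": {
  "moves": [52,-16.5,1.2,16.5,0,0,0,52,-16.5,1.2,16.5,0,0,0,52,-16.5,1.3,16.5,0,0,0,52,-12,0,12,0,0,0,52,-5.8,0,6.1,0,0,0,52,0,0,0,0,0,0,52,0,0,0,0,0,0]
}}

```text
t: 4.2
tool_pos: [0.5837, -0.0469, 0.1571]
orientation: [-1.233, -2.22, -0.419]
force: [0.2, 0.4, 0.7]
opening: 0.052
gripper_force: 0.0
```

```bash
python3 - <<'E'
from h import *
go([.5297,.0385,.023],Rt(32,37.5))
c=cam('wrist');save('w2',cv2.resize(c['color'],(800,600)))
E
```

```text
t4.2 q [-0.3   0.58  1.49  0.41  1.6  -0.96] F [0.2 0.4 0.7] open 0.05204680239530654 tcp [ 0.5837 -0.0469  0.1571] grasp [0.5301 0.0395 0.0242] yang 31.88 zax [-0.32   0.516 -0.794]
 target TCP shift world [-0.  -1.  -1.3] in tool now [-1.5 -0.5  0.6] turn tool [ 0.12  0.08 -0.06]
```

View pics/w2.png

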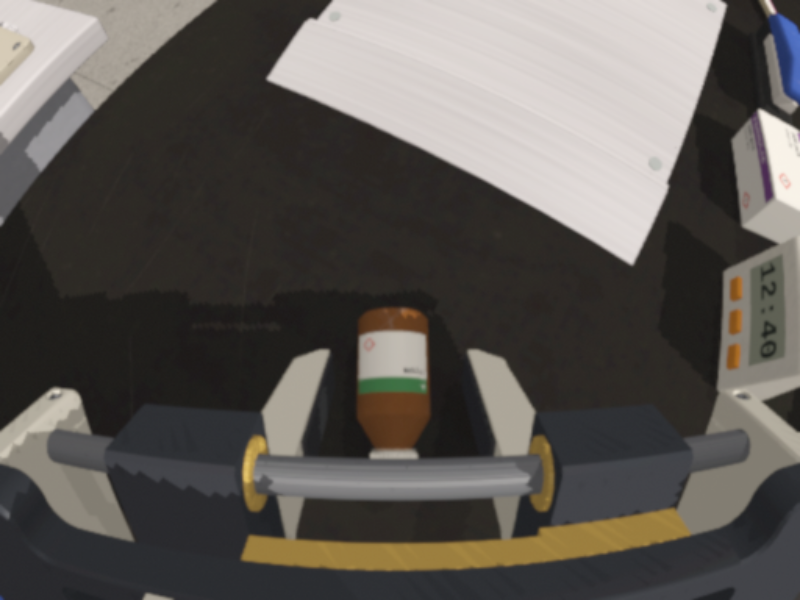

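The bottle is centred between the fingertips, spanning 358–430 at row 370. I'll close and lift.

Call:
{"name": "drive_tool", "arguments": {
  "moves": [15,0,0,0,0,0,0,15,0,0,0,0,0,0,15,0,0,0,0,0,0,15,0,0,0,0,0,0,15,0,0,0,0,0,0,15,0,0,0,0,0,0],
  "grip_force": 15
}}

```text
t: 4.85
tool_pos: [0.5834, -0.0472, 0.1559]
orientation: [-1.233, -2.218, -0.419]
force: [-0.1, -0.5, 1.9]
opening: 0.0271
gripper_force: 15.0
```

Call:
{"name": "drive_tool", "arguments": {
  "moves": [15,6,0,-8,0,0,0,15,12,0,-16,0,0,0,15,15,0,-20,0,0,0,15,15,0,-20,0,0,0,15,12,0,-16,0,0,0,15,0,0,0,0,0,0,15,0,0,0,0,0,0]
}}

```text
t: 5.55
tool_pos: [0.584, -0.0481, 0.2563]
orientation: [-1.233, -2.22, -0.419]
force: [0.2, -0.0, -0.5]
opening: 0.0274
gripper_force: 15.0
```

```bash
python3 - <<'E'
from h import *
go([.60,.02,.124],Rt(90,37.5))
E
```

```text
t5.5 q [-0.3   0.44  1.47  0.42  1.74 -0.9 ] F [ 0.2 -0.  -0.5] open 0.027437984512331332 tcp [ 0.584  -0.0481  0.2563] grasp [0.5304 0.0383 0.1234] yang 31.86 zax [-0.32   0.516 -0.794]
 target TCP shift world [117.9  68.1   0.4] in tool now [ -3.3 136.1  -2.9] turn tool [ 35.4    0.1  -46.12]
```

Call:
{"name": "drive_tool", "arguments": {
  "moves": [15,21.8,0,1.4,0,-7.5,0,15,21.8,0,1.4,0,-7.5,0,15,21.8,0,1.4,0,-7.5,0,15,21.8,0,1.4,0,-7.5,0,15,21.8,0,1.4,0,-7.5,0,15,0,0,0,0,0,-8.3,15,0,0,0,0,0,-8.3,15,0,0,0,0,0,-8.3]
}}

```text
t: 6.35
tool_pos: [0.5293, 0.0389, 0.2886]
orientation: [-0.887, -3.011, 0.001]
force: [0.2, -0.7, -0.4]
opening: 0.0272
gripper_force: 15.0
```

Call:
{"name": "drive_tool", "arguments": {
  "moves": [15,0,0,0,0,0,-8.3,15,0,0,0,0,0,-8.3,15,0,0,0,0,0,-8.3,15,0,0,0,0,0,-8.3,15,0,0,0,0,0,0,15,0,0,0,0,0,0]
}}

```text
t: 6.95
tool_pos: [0.5297, 0.0383, 0.2891]
orientation: [-0.008, -3.139, -0.0]
force: [-0.2, 0.0, -0.6]
opening: 0.0272
gripper_force: 15.0
```

Call:
{"name": "drive_tool", "arguments": {
  "moves": [15,21.8,0,1.4,0,-7.5,0,15,21.8,0,1.4,0,-7.5,0,15,21.8,0,1.4,0,-7.5,0,15,21.8,0,1.4,0,-7.5,0,15,21.8,0,1.4,0,-7.5,0,15,21.8,0,1.4,0,-7.5,0,15,21.8,0,1.4,0,-7.5,0,15,0,0,0,0,0,0]
}}

```text
t: 7.75
tool_pos: [0.4493, 0.0472, 0.2379]
orientation: [0.008, 2.258, -0.006]
force: [-0.7, -0.7, -2.9]
opening: 0.0272
gripper_force: 15.0
```

```bash
python3 - <<'E'
from h import *
go([.63,.02,.124],Rt(90,-52.5))
c=cam('wrist');b=cam('scene');t=cam('top')
im=cv2.resize(c['color'],(400,300))
def crop(c,X):
    p=c['R']@X+c['t'];u,v=(c['mtx']@p/p[2])[:2].astype(int);return cv2.resize(c['color'][max(v-50,0):v+50,max(u-66,0):u+67],(400,300))
X=np.array([.55,.03,.12]);save('w3',np.vstack([np.hstack([im,crop(b,X)]),np.hstack([crop(t,X),im])]))
E
```

```text
t7.8 q [-0.01 -0.51  2.5  -0.    0.27 -1.57] F [-0.7 -0.7 -2.9] open 0.027189069047067638 tcp [0.4493 0.0472 0.2379] grasp [0.5786 0.0459 0.1317] yang 89.52 zax [ 0.773 -0.008 -0.634]
 target TCP shift world [ 48.  -27.2 -12. ] in tool now [-21.2 -26.8  44.9] turn tool [-0.44 -1.88 -0.21]
```

View pics/w3.png

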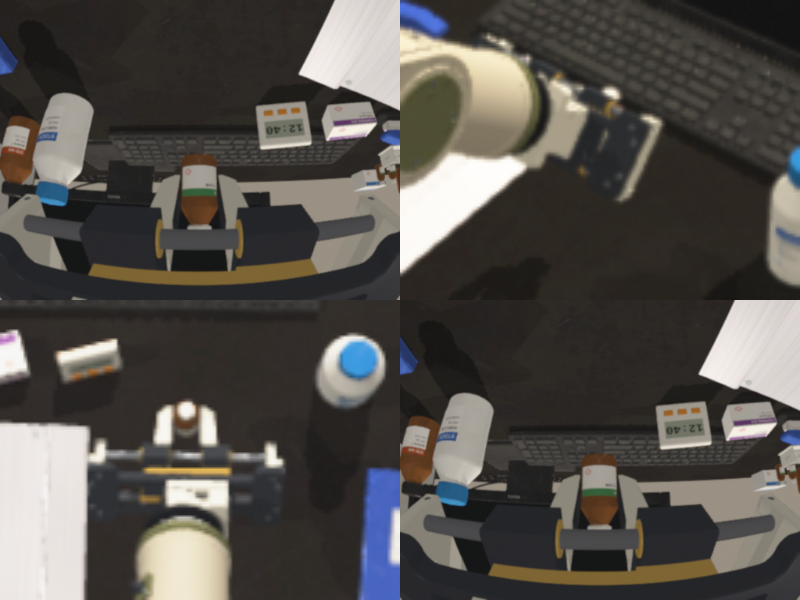

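Call:
{"name": "drive_tool", "arguments": {
  "moves": [15,-7,-9,15,0,-0.9,0,15,-7,-9,15,0,-1,0,15,-7,-9,15,0,0,0,15,0,0,0,0,0,0,15,0,0,0,0,0,0,15,0,0,0,0,0,0]
}}

```text
t: 8.5
tool_pos: [0.4963, 0.0198, 0.2263]
orientation: [0.004, 2.231, -0.008]
force: [0.6, 0.1, -0.0]
opening: 0.0272
gripper_force: 15.0
```

```bash
python3 - <<'E'
from h import *
go([.63,.02,.05],Rt(90,-52.5))
c=cam('top');P=cloud(c);g=c['color'].min(-1);m=(P[...,2]>.1)&(P[...,0]>.6)&(P[...,0]<.68)&(abs(P[...,1]-.02)<.03)&(g>130)
print(np.percentile(P[m],[5,50,95],axis=0).round(4),m.sum())
E
```

```text
t8.5 q [-0.09 -0.3   2.39  0.41  0.16 -2.02] F [ 0.6  0.1 -0. ] open 0.02720412803036929 tcp [0.4963 0.0198 0.2263] grasp [0.6284 0.0186 0.1237] yang 89.66 zax [ 0.79  -0.007 -0.613]
 target TCP shift world [  1.    0.2 -74.5] in tool now [58.2  0.5 46.5] turn tool [-0.42 -0.32 -0.02]
[[ 0.6072 -0.0086  0.1234]
 [ 0.6308  0.0188  0.143 ]
 [ 0.6461  0.0458  0.1571]] 140
```

```bash
cat > kin.py <<'E'
import numpy as np
from scipy.optimize import least_squares
from scipy.spatial.transform import Rotation as Ro
E=lambda a,x:Ro.from_euler(a,x).as_matrix()
D=[([1.246,.13,1.488,0,1.523,-.085],[.1424,.5827,.4038]),([-.01,-.0,1.85,0,1.29,-.57],[.5156,.0449,.2845]),([-.29,.42,1.51,.42,1.72,-.89],[.574,-.0392,.2503]),
([-.3,.58,1.49,.41,1.6,-.96],[.5837,-.0469,.1571]),([-.3,.44,1.47,.42,1.74,-.9],[.584,-.0481,.2563]),([-.01,-.51,2.5,0,.27,-1.57],[.4493,.0472,.2379]),([-.09,-.3,2.39,.41,.16,-2.02],[.4963,.0198,.2263])]
def fk(q,k,s4=1):
    d,a,b,L2,L3,e,L6=k
    R=E('z',q[0]);p=np.array([a,b,d])+E('y',q[1])@[0,0,L2];F=E('y',q[1]+q[2]);p=p+F@[e,0,L3]
    Rw=F@E('z',s4*q[3])@E('y',q[4]);p=p+Rw@[0,0,L6];return R@p,R@Rw@E('z',q[5]+np.pi/2)
best=None
for s4 in(1,-1):
    r=least_squares(lambda k:np.ravel([fk(q,k,s4)[0]-p for q,p in D]+[.02*(np.array(k)-[.3,.05,.05,.4,.4,0,.1])]),[.3,.05,.05,.4,.4,0,.1])
    if best is None or r.cost<best[0]:best=(r.cost,r.x,s4)
K,S=best[1:]
lo=np.array([-2.96,-.89,.02,-1.34,0,-2.66]);hi=np.array([2.96,2.26,2.5,4.48,2.73,2.66])
def ik(p,R,q0):
    f=lambda q:np.r_[(fk(q,K,S)[0]-p)*10,Ro.from_matrix(fk(q,K,S)[1].T@R).as_rotvec()]
    r=least_squares(f,np.clip(q0,lo+1e-3,hi-1e-3),bounds=(lo,hi));return r.x,r.cost
E
python3 - <<'E'
from kin import *; from h import Rt,st
print(best); print([np.abs(fk(q,K,S)[0]-p).max().round(4) for q,p in D]); s,R,p=st(); print(fk(s['q'],K,S)[1]-R)
for yaw in(90,105,120,135,150):
  q=s['q'];out=[]
  for tilt in(-52.5,):
    for (x,y) in((.63,.02),(.61,.0)):
     for z in(.12,.08,.032):
      R2=Rt(yaw,tilt);q,c=ik(np.array([x,y,z])-.1673*R2[:,2],R2,q);print(yaw,x,z,q.round(2),'%.1e'%c)
E
```

```text
Traceback (most recent call last):
  File "kin.py", line 13, in <module>
    r=least_squares(lambda k:np.ravel([fk(q,k,s4)[0]-p for q,p in D]+[.02*(np.array(k)-[.3,.05,.05,.4,.4,0,.1])]),[.3,.05,.05,.4,.4,0,.1])
  File "kin.py", line 13, in <lambda>
    r=least_squares(lambda k:np.ravel([fk(q,k,s4)[0]-p for q,p in D]+[.02*(np.array(k)-[.3,.05,.05,.4,.4,0,.1])]),[.3,.05,.05,.4,.4,0,.1])
                             ~~~~~~~~^^^^^^^^^^^^^^^^^^^^^^^^^^^^^^^^^^^^^^^^^^^^^^^^^^^^^^^^^^^^^^^^^^^^^^^^^^^^
ValueError: setting an array element with a sequence. The requested array has an inhomogeneous shape after 1 dimensions. The detected shape was (8,) + inhomogeneous part.
```

```bash
sed -i 's/np.ravel(\[fk/np.concatenate([fk/' kin.py; python3 - <<'E'
from kin import *; from h import Rt,st
print(best); print([np.abs(fk(q,K,S)[0]-p).max().round(4) for q,p in D]); s,R,p=st(); print((fk(s['q'],K,S)[1]-R).round(3))
for yaw in(90,105,120,135,150):
  q=s['q'];out=[]
  for tilt in(-52.5,):
    for (x,y) in((.63,.02),(.61,.0)):
     for z in(.12,.08,.032):
      R2=Rt(yaw,tilt);q,c=ik(np.array([x,y,z])-.1673*R2[:,2],R2,q);print(yaw,x,z,q.round(2),'%.1e'%c)
E
```

```text
(np.float64(1.35482069543527e-05), array([0.31230386, 0.00729568, 0.05100294, 0.36847709, 0.54562334,
       0.05870823, 0.19014831]), 1)
[np.float64(0.0007), np.float64(0.0009), np.float64(0.0012), np.float64(0.001), np.float64(0.0017), np.float64(0.0007), np.float64(0.0012)]
[[ 0.  0.  0.]
 [-0.  0. -0.]
 [ 0. -0.  0.]]
90 0.63 0.12 [-0.09 -0.29  2.39  0.53  0.14 -2.15] 2.9e-22
90 0.63 0.08 [-0.08 -0.17  2.39  1.04  0.06 -2.66] 2.6e-04
90 0.63 0.032 [-0.06 -0.03  2.35  1.05  0.   -2.66] 5.9e-03
90 0.61 0.12 [-0.16 -0.36  2.45  0.7   0.19 -2.36] 4.1e-25
90 0.61 0.08 [-0.14 -0.24  2.44  1.    0.11 -2.66] 5.9e-04
90 0.61 0.032 [-0.12 -0.09  2.4   1.02  0.03 -2.66] 7.6e-03
105 0.63 0.12 [-0.24 -0.26  2.33  0.82  0.42 -2.66] 7.9e-03
105 0.63 0.08 [-0.22 -0.16  2.32  0.82  0.34 -2.66] 1.7e-02
105 0.63 0.032 [-0.19 -0.02  2.3   0.81  0.25 -2.66] 3.1e-02
105 0.61 0.12 [-0.3  -0.32  2.38  0.79  0.46 -2.66] 1.1e-02
105 0.61 0.08 [-0.28 -0.22  2.37  0.79  0.38 -2.66] 2.1e-02
105 0.61 0.032 [-0.25 -0.08  2.35  0.78  0.28 -2.66] 3.8e-02
120 0.63 0.12 [-0.32 -0.16  2.21  0.67  0.63 -2.66] 5.3e-0
[... 327 characters left out ...]
.03  2.05  0.55  0.81 -2.66] 1.4e-01
135 0.63 0.08 [-0.34  0.04  2.06  0.52  0.73 -2.66] 1.6e-01
135 0.63 0.032 [-0.32  0.14  2.06  0.49  0.63 -2.66] 1.8e-01
135 0.61 0.12 [-0.4  -0.07  2.09  0.53  0.83 -2.66] 1.6e-01
135 0.61 0.08 [-0.38  0.    2.09  0.5   0.75 -2.66] 1.7e-01
135 0.61 0.032 [-0.36  0.11  2.09  0.46  0.64 -2.66] 2.0e-01
150 0.63 0.12 [-0.37  0.12  1.88  0.47  0.99 -2.66] 2.6e-01
150 0.63 0.08 [-0.35  0.18  1.89  0.43  0.9  -2.66] 2.8e-01
150 0.63 0.032 [-0.33  0.26  1.89  0.38  0.8  -2.66] 3.0e-01
150 0.61 0.12 [-0.41  0.08  1.91  0.45  1.   -2.66] 2.8e-01
150 0.61 0.08 [-0.39  0.15  1.92  0.41  0.91 -2.66] 3.0e-01
150 0.61 0.032 [-0.37  0.23  1.93  0.36  0.81 -2.66] 3.3e-01
```

```bash
python3 - <<'E'
from kin import *; from h import Rt,st
s,R,p=st()
for (x,y) in((.63,.0),(.62,-.03)):
 for yaw in(70,55,45,30):
  q=np.array([-.09,-.1,2.2,-.9,.5,-.8])
  for z in(.13,.08,.031):
      R2=Rt(yaw,-52.5);q,c=ik(np.array([x,y,z])-.1673*R2[:,2],R2,q);print(x,yaw,z,q.round(2),'%.1e'%c)
E
```

```text
0.63 70 0.13 [ 0.12 -0.21  2.31 -1.13  0.41 -0.17] 1.1e-27
0.63 70 0.08 [ 0.12 -0.08  2.3  -1.34  0.37  0.06] 4.0e-04
0.63 70 0.031 [ 0.11  0.05  2.27 -1.34  0.35  0.09] 6.8e-03
0.63 55 0.13 [ 0.27 -0.05  2.16 -1.17  0.73  0.12] 5.3e-32
0.63 55 0.08 [ 0.27  0.07  2.16 -1.3   0.69  0.29] 9.0e-24
0.63 55 0.031 [ 0.27  0.19  2.14 -1.34  0.66  0.38] 1.3e-03
0.63 45 0.13 [ 0.33  0.07  2.04 -1.12  0.91  0.23] 2.0e-28
0.63 45 0.08 [ 0.33  0.18  2.04 -1.21  0.87  0.36] 2.1e-20
0.63 45 0.031 [ 0.33  0.29  2.03 -1.29  0.83  0.49] 2.4e-21
0.63 30 0.13 [ 0.37  0.25  1.84 -1.03  1.15  0.35] 1.1e-25
0.63 30 0.08 [ 0.37  0.34  1.84 -1.07  1.11  0.44] 7.3e-30
0.63 30 0.031 [ 0.37  0.44  1.83 -1.11  1.07  0.53] 5.0e-30
0.62 70 0.13 [ 0.05 -0.27  2.35 -1.07  0.36 -0.28] 2.8e-28
0.62 70 0.08 [ 0.04 -0.13  2.35 -1.34  0.31  0.01] 3.6e-04
0.62 70 0.031 [ 0.03  0.    2.31 -1.34  0.28  0.03] 7.2e-03
0.62 55 0.13 [ 0.2  -0.1   2.22 -1.17  0.68  0.08] 1.1e-19
0.62 55 0.08 [ 0.2   0.02  2.22 -1.33  0.64  0.28] 3.4e-17
0.62 55 0.031 [ 0.2   0.14  2.19 -1.34  0.62  0.33] 2.4e-03
0.62 45 0.13 [ 0.27  0.02  2.1  -1.14  0.87  0.21] 8.0e-30
0.62 45 0.08 [ 0.27  0.13  2.1  -1.23  0.82  0.35] 8.7e-30
0.62 45 0.031 [ 0.27  0.25  2.09 -1.33  0.79  0.49] 4.7e-19
0.62 30 0.13 [ 0.33  0.2   1.9  -1.05  1.11  0.34] 2.6e-29
0.62 30 0.08 [ 0.33  0.29  1.9  -1.09  1.07  0.43] 1.0e-30
0.62 30 0.031 [ 0.33  0.4   1.89 -1.14  1.03  0.53] 4.5e-30
```

Call:
{"name": "drive_tool", "arguments": {
  "moves": [15,-21.8,0,1.4,0,7.5,0,15,-21.8,0,1.4,0,7.5,0,15,-21.8,0,1.4,0,7.5,0,15,-21.8,0,1.4,0,7.5,0,15,-21.8,0,1.4,0,7.5,0,15,-21.8,0,1.4,0,7.5,0,15,-21.8,-24,1.4,0,7.5,0,15,0,-24,0,0,0,0]
}}

```text
t: 9.35
tool_pos: [0.6282, -0.0272, 0.2899]
orientation: [-0.001, 3.13, -0.003]
force: [-0.7, -1.1, -0.9]
opening: 0.0274
gripper_force: 15.0
```

Call:
{"name": "drive_tool", "arguments": {
  "moves": [15,0,0,0,0,0,8.5,15,0,0,0,0,0,8.5,15,0,0,0,0,0,8.5,15,0,0,0,0,0,8.5,15,0,0,0,0,0,8.5,15,0,0,0,0,0,8.5,15,0,0,0,0,0,8.5,15,0,0,0,0,0,0]
}}

```text
t: 10.15
tool_pos: [0.626, -0.0269, 0.2919]
orientation: [1.555, 2.709, 0.012]
force: [0.7, -0.5, 0.4]
opening: 0.0273
gripper_force: 15.0
```

```bash
python3 - <<'E'
from h import *
go([.63,-.03,.124],Rt(30,0))
E
```

```text
t10.2 q [-0.12  0.27  1.54  0.    1.31 -0.65] F [ 0.7 -0.5  0.4] open 0.027255446165770345 tcp [ 0.626  -0.0269  0.2919] grasp [ 0.6292 -0.0273  0.1246] yang 30.31 zax [ 0.019 -0.002 -1.   ]
 target TCP shift world [ 4.  -3.1 -0.6] in tool now [-4.7  1.9  0.7] turn tool [0.9  0.67 0.31]
```

Call:
{"name": "drive_tool", "arguments": {
  "moves": [15,21.4,0,1.4,0.9,-7.4,0,15,21.4,0,1.4,0,-7.4,0,15,21.4,0,1.4,0,-7.4,0,15,21.4,0,1.4,0,-7.4,0,15,21.4,0,1.4,0,-7.4,0,15,21.4,0,1.4,0,-7.4,0,15,21.4,0,1.4,0,-7.4,0,15,0,0,0,0,0,0]
}}

```text
t: 10.95
tool_pos: [0.5581, 0.0864, 0.2231]
orientation: [1.126, 1.991, -0.565]
force: [-1.7, -0.5, -2.7]
opening: 0.027
gripper_force: 15.0
```

```bash
python3 - <<'E'
from h import *
go([.63,-.03,.045],Rt(30,-52.5))
c=cam('scene');X=np.array([.63,-.03,.12]);p=c['R']@X+c['t'];u,v=(c['mtx']@p/p[2])[:2].astype(int);print(u,v)
a=cv2.resize(c['color'][v-60:v+60,u-80:u+80],(480,360),interpolation=2)
c=cam('top');p=c['R']@X+c['t'];u,v=(c['mtx']@p/p[2])[:2].astype(int)
b=cv2.resize(c['color'][v-60:v+60,u-50:u+50],(300,360),interpolation=2);save('s4',np.hstack([a,b]))
E
```

```text
t10.9 q [ 0.33  0.23  1.89 -1.06  1.1   0.34] F [-1.7 -0.5 -2.7] open 0.02698611370708861 tcp [0.5581 0.0864 0.2231] grasp [ 0.6252 -0.028   0.1212] yang 30.77 zax [ 0.401 -0.684 -0.609]
 target TCP shift world [  5.6  -1.5 -76.3] in tool now [57.9  4.7 49.7] turn tool [ 0.33 -0.02  0.84]
299 179
```

View pics/s4.png

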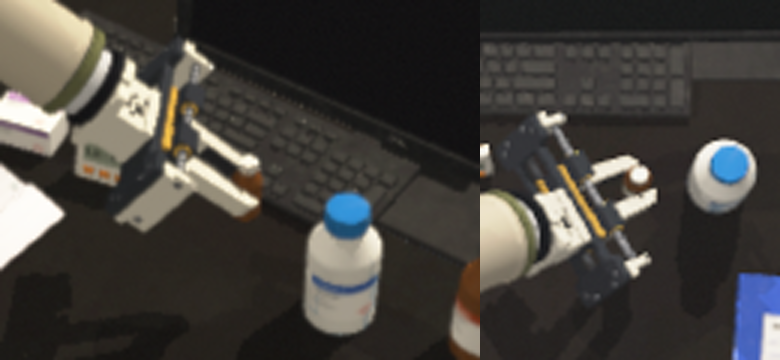

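The bottle hangs upright near the fingertips at (248,190) in the scene crop, clear of the white bottle. I'll lower it, then inch down to contact.

Call:
{"name": "drive_tool", "arguments": {
  "moves": [15,14,1.5,11,0,0,0.4,15,16,1.5,12.5,0,0,0.4,15,16,1.5,12.5,0,0,0,15,12,0,9,0,0,0,15,3,0,2.5,0,0,0,15,0,0,0,0,0,0,15,0,0,0,0,0,0]
}}

```text
t: 11.75
tool_pos: [0.5663, 0.0867, 0.1509]
orientation: [1.151, 1.975, -0.55]
force: [0.3, 1.1, -0.2]
opening: 0.0275
gripper_force: 15.0
```

Call:
{"name": "drive_tool", "arguments": {
  "moves": [15,1.6,0,1.2,0,0,0,15,0,0,0,0,0,0]
}}

```text
t: 11.95
tool_pos: [0.5656, 0.0871, 0.148]
orientation: [1.15, 1.975, -0.55]
force: [-0.4, 0.4, -0.3]
opening: 0.0272
gripper_force: 15.0
```

```bash
python3 - <<'E'
from h import *
go([.63,-.03,.031],Rt(30,-52.5))
E
```

```text
t11.9 q [ 0.32  0.39  1.86 -1.12  1.03  0.5 ] F [-0.4  0.4 -0.3] open 0.027199895993953987 tcp [0.5656 0.0871 0.148 ] grasp [ 0.6328 -0.0271  0.0459] yang 29.93 zax [ 0.402 -0.683 -0.61 ]
 target TCP shift world [ -2.   -2.2 -15.1] in tool now [11.4 -3.   9.9] turn tool [ 0.39 -0.11 -0.62]
```

Call:
{"name": "drive_tool", "arguments": {
  "moves": [15,4,0,3,0,0,0,15,3,0,2.4,0.4,0,0,15,0,0,0,0,0,0]
}}

```text
t: 12.25
tool_pos: [0.5649, 0.087, 0.1374]
orientation: [1.154, 1.977, -0.56]
force: [0.1, -0.2, -0.4]
opening: 0.0272
gripper_force: 15.0
```

Call:
{"name": "drive_tool", "arguments": {
  "moves": [15,1.6,0,1.2,0,0,0,15,0,0,0,0,0,0]
}}

```text
t: 12.45
tool_pos: [0.5652, 0.0872, 0.136]
orientation: [1.154, 1.976, -0.559]
force: [0.3, 0.0, -0.3]
opening: 0.0268
gripper_force: 15.0
```

Call:
{"name": "drive_tool", "arguments": {
  "moves": [15,1.2,0,0.9,0,0,0,15,0,0,0,0,0,0]
}}

```text
t: 12.65
tool_pos: [0.5655, 0.0872, 0.135]
orientation: [1.154, 1.975, -0.558]
force: [-0.1, -0.2, 0.6]
opening: 0.0272
gripper_force: 15.0
```

Call:
{"name": "drive_tool", "arguments": {
  "moves": [15,0.8,0,0.6,0,0,0,15,0,0,0,0,0,0]
}}

```text
t: 12.85
tool_pos: [0.5657, 0.0872, 0.1347]
orientation: [1.154, 1.974, -0.559]
force: [-2.8, 0.4, 7.2]
opening: 0.0275
gripper_force: 15.0
```

```bash
python3 - <<'E'
from h import *
go([.63,-.03,.031],Rt(30,-52.5))
E
```

```text
t12.8 q [ 0.32  0.42  1.85 -1.13  1.03  0.52] F [-2.8  0.4  7.2] open 0.027481900782142507 tcp [0.5657 0.0872 0.1347] grasp [ 0.6319 -0.0277  0.0328] yang 29.60 zax [ 0.396 -0.687 -0.609]
 target TCP shift world [-2.  -2.3 -1.9] in tool now [ 0.9 -2.9  1.9] turn tool [-0.04 -0.03 -0.61]
```

Call:
{"name": "drive_tool", "arguments": {
  "moves": [27,-0.4,0,-0.3,0,0,0,30,0,0,0,0,0,0,34,0,0,0,0,0,0,40,0,0,0,0,0,0,46,0,0,0,0,0,0,46,0,0,0,0,0,0,46,0,0,-5,0,0,0,46,0,0,-10,0,0,0]
}}

```text
t: 13.65
tool_pos: [0.559, 0.0974, 0.1434]
orientation: [1.155, 1.976, -0.56]
force: [-0.0, -0.9, 0.1]
opening: 0.0462
gripper_force: 0.0
```

Call:
{"name": "drive_tool", "arguments": {
  "moves": [46,0,0,-20,0,0,0,46,0,0,-30,0,0,0,46,0,0,-30,0,0,0,46,-10,0,-30,0,0,0,46,-30,0,-30,0,0,0,46,-30,0,-30,0,0,0,46,0,0,0,0,0,0,46,0,0,0,0,0,0]
}}

```text
t: 14.45
tool_pos: [0.513, 0.1777, 0.3046]
orientation: [1.155, 1.974, -0.554]
force: [-0.2, 0.3, -0.9]
opening: 0.0459
gripper_force: 0.0
```

```bash
python3 - <<'E'
from h import *
for n in('top','scene'):
    c=cam(n);P=cloud(c)
    m=(P[...,2]>.008)&(P[...,2]<.09)&(P[...,0]>.57)&(P[...,0]<.70)&(P[...,1]>-.08)&(P[...,1]<.05)
    k,l,s,_=cv2.connectedComponentsWithStats(m.astype(np.uint8))
    for i in range(1,k):
        if s[i,4]>20:q=P[l==i];print(n,np.percentile(q,[3,50,97],axis=0).round(4).tolist(),s[i])
go([.24,-.25,.2],Rt(90,0))
E
```

```text
top [[0.6243, -0.0467, 0.0112], [0.6333, -0.0336, 0.0458], [0.6475, -0.0222, 0.0644]] [284 172   9  10  71]
scene [[0.6184, -0.0487, 0.0093], [0.6259, -0.0396, 0.0374], [0.6376, -0.0249, 0.0617]] [295 193  10  20 148]
t14.6 q [ 0.52  0.12  1.84 -0.95  1.34  0.32] F [-0.9  1.1 -0.2] open 0.045958894832467664 tcp [0.5123 0.1768 0.3017] grasp [0.5783 0.0619 0.1995] yang 29.62 zax [ 0.394 -0.687 -0.611]
 target TCP shift world [-272.3 -426.8   65.6] in tool now [-198.4 -447.3  145.5] turn tool [-27.23  47.46 -56.12]
```

```bash
python3 - <<'E'
from kin import *; from h import Rt,st
for yang,x,y,z in((90,.322,-.222,.08),(90,.322,-.222,.006),(90,.372,-.222,.006),(90,.31,-.222,.006),(0,.48,-.32,.006),(0,.48,-.1,.006),(0,.48,.1,.006),(0,.48,.19,.022)):
  R2=Rt(yang,0)
  for q0 in([-.6,0,2,0,1.1,-.6-np.radians(yang)],):
   q,c=ik(np.array([x,y,z+.186]),R2,q0);print(yang,x,y,z,q.round(2),'%.1e'%c)
E
```

```text
90 0.322 -0.222 0.08 [-0.73 -0.36  2.2  -0.    1.3  -2.31] 1.4e-29
90 0.322 -0.222 0.006 [-0.73 -0.24  2.25 -0.    1.12 -2.31] 9.1e-21
90 0.372 -0.222 0.006 [-0.66 -0.11  2.14 -0.    1.11 -2.23] 2.9e-20
90 0.31 -0.222 0.006 [-0.76 -0.27  2.28 -0.    1.13 -2.33] 6.3e-18
0 0.48 -0.32 0.006 [-0.68  0.27  1.74 -0.    1.13 -0.68] 6.3e-27
0 0.48 -0.1 0.006 [-0.31  0.05  1.98  0.    1.1  -0.31] 1.6e-26
0 0.48 0.1 0.006 [0.1  0.05 1.98 0.   1.1  0.1 ] 2.3e-20
0 0.48 0.19 0.022 [0.28 0.1  1.91 0.   1.14 0.28] 1.1e-29
```

Call:
{"name": "drive_tool", "arguments": {
  "moves": [46,0,0,-10,0,7.5,0,46,0,0,-10,0,7.5,0,46,0,0,0,0,7.5,0,46,0,0,0,0,7.5,0,46,0,0,0,0,7.5,0,46,0,0,0,0,7.5,0,46,0,0,0,0,7.5,0,60,0,0,0,0,0,-8.5]
}}

```text
t: 15.35
tool_pos: [0.5054, 0.1887, 0.3139]
orientation: [-1.375, -2.82, -0.013]
force: [0.5, -0.8, 0.7]
opening: 0.0501
gripper_force: 0.0
```

Call:
{"name": "drive_tool", "arguments": {
  "moves": [80,0,0,0,0,0,-8.5,80,0,0,0,0,0,-8.5,80,0,0,0,0,0,-8.5,80,0,0,0,0,0,-8.5,80,0,0,0,0,0,-8.5,80,0,0,0,0,0,-8.5,80,0,0,0,0,0,0]
}}

```text
t: 16.05
tool_pos: [0.5049, 0.1895, 0.3138]
orientation: [0.021, 3.14, 0.007]
force: [0.1, -0.1, 0.3]
opening: 0.0799
gripper_force: 0.0
```

```bash
python3 - <<'E'
from h import *
go([.322,-.222,.10],Rt(89.6,0),.186)
E
```

```text
t16.1 q [ 0.26  0.03  1.77  0.    1.35 -1.3 ] F [ 0.1 -0.1  0.3] open 0.07992596506159243 tcp [0.5049 0.1895 0.3138] grasp [0.5052 0.1903 0.1278] yang 89.23 zax [ 0.002  0.004 -1.   ]
 target TCP shift world [-182.9 -411.5  -27.8] in tool now [ 177.4 -414.    25.7] turn tool [ 0.25  0.09 -0.37]
```

Call:
{"name": "drive_tool", "arguments": {
  "moves": [80,17.7,-41.4,0,0,0,-0.4,80,17.7,-41.4,0,0,0,0,80,17.7,-41.4,0,0,0,0,80,17.7,-41.4,0,0,0,0,80,17.7,-41.4,0,0,0,0,80,17.7,-41.4,0,0,0,0,80,17.7,-41.4,0,0,0,0,80,17.7,-41.4,0,0,0,0]
}}

```text
t: 16.85
tool_pos: [0.3594, -0.1413, 0.3125]
orientation: [0.022, 3.137, 0.01]
force: [0.6, -0.6, 0.3]
opening: 0.0799
gripper_force: 0.0
```

Call:
{"name": "drive_tool", "arguments": {
  "moves": [80,17.7,-41.4,5,0,0,0,80,17.7,-41.4,5,0,0,0,80,0,0,20,0,0,0,80,0,0,0,0,0,0,80,0,0,0,0,0,0]
}}

```text
t: 17.35
tool_pos: [0.3245, -0.2219, 0.2819]
orientation: [0.018, 3.138, 0.012]
force: [-0.4, 0.6, 0.5]
opening: 0.0801
gripper_force: 0.0
```

```bash
cat > nb.py <<'E'
from h import *
go([.322,-.222,.006],Rt(89.6,0),.186)
for n in('top','scene'):
    c=cam(n);hsv=cv2.cvtColor(c['color'],cv2.COLOR_RGB2HSV);P=cloud(c)
    m=cv2.inRange(hsv,(108,120,60),(125,255,255))&(((P[...,0]>.25)&(P[...,0]<.62)&(P[...,1]<.45)&(P[...,1]>-.4)&(P[...,2]<.09)).astype(np.uint8)*255)
    k,l,s,_=cv2.connectedComponentsWithStats(m);i=1+np.argmax(s[1:,4]);Q=P[l==i]
    print(n,s[i],'z',np.percentile(Q[:,2],[2,50,98]).round(4),cv2.minAreaRect((Q[:,:2]*1000).astype(np.float32)))
E
python3 nb.py
```

```text
t17.4 q [-0.73 -0.37  2.18  0.01  1.34 -2.3 ] F [-0.4  0.6  0.5] open 0.08008613617439929 tcp [ 0.3245 -0.2219  0.2819] grasp [ 0.3251 -0.2205  0.0959] yang 89.35 zax [ 0.003  0.008 -1.   ]
 target TCP shift world [ -2.5  -0.1 -89.9] in tool now [ 2.8 -0.8 89.9] turn tool [ 0.44  0.19 -0.25]
top [ 320  203   50   64 1925] z [0.0078 0.016  0.0223] ((445.275390625, -222.66409301757812), (149.79248046875, 207.7824249267578), 86.49298095703125)
scene [ 184  283  139  101 2703] z [-0.2162 -0.1384 -0.0879] ((281.4520263671875, -123.81484985351562), (449.85845947265625, 6.054751873016357), 89.88390350341797)
```

Call:
{"name": "drive_tool", "arguments": {
  "moves": [80,1.5,0,25,0.4,0,-0.2,80,1.5,0,25,0,0,0,80,0,0,20,0,0,0,80,0,0,12,0,0,0,80,0,0,6,0,0,0,80,0,0,0,0,0,0]
}}

```text
t: 18.05
tool_pos: [0.3226, -0.222, 0.1947]
orientation: [0.007, 3.137, -0.002]
force: [0.0, 1.0, 0.0]
opening: 0.0802
gripper_force: 0.0
```

Call:
{"name": "drive_tool", "arguments": {
  "moves": [80,-5,0,0,0,0,0,80,-5,0,0,0,0,0,80,-5,0,0,0,0,0,80,-5,0,0,0,0,0,80,-5,0,0,0,0,0,80,-5,0,0,0,0,0,80,-5,0,0,0,0,0,80,0,0,0,0,0,0]
}}

```text
t: 18.85
tool_pos: [0.358, -0.2225, 0.1949]
orientation: [0.007, 3.136, -0.002]
force: [-1.0, 0.8, 0.1]
opening: 0.0798
gripper_force: 0.0
```

```bash
sed -i "s/(P\[...,2\]<.09))/(P[...,2]<.09)\&(P[...,2]>-.005))/;s/go(\[.322/go([.371/" nb.py; python3 nb.py
```

```text
t18.9 q [-0.68 -0.15  2.17  0.    1.11 -2.25] F [-1.   0.8  0.1] open 0.07982926990056759 tcp [ 0.358  -0.2225  0.1949] grasp [ 0.3591 -0.2228  0.0089] yang 89.74 zax [ 0.006 -0.002 -1.   ]
 target TCP shift world [13.   0.5 -2.9] in tool now [-13.    0.6   3. ] turn tool [-0.09  0.34  0.14]
top [ 320  196   46   55 1580] z [0.0081 0.0159 0.0226] ((488.4008483886719, -217.2574462890625), (181.15914916992188, 149.57546997070312), 0.5095549821853638)
scene [324 241  44  82 941] z [-0.0025  0.0146  0.0186] ((503.8617248535156, -266.9176330566406), (254.18594360351562, 108.28904724121094), 32.2074089050293)
```

Call:
{"name": "drive_tool", "arguments": {
  "moves": [80,-3,0,0,0,0,0,80,-2.5,0,0,0,0,0,80,0,0,0,0,0,0,80,0,0,0,0,0,0,80,10,0,0,0,0,0,80,20,0,-20,0,0,0,80,0,0,-40,0,0,0,80,0,0,-40,0,0,0]
}}

```text
t: 19.75
tool_pos: [0.3308, -0.2217, 0.2949]
orientation: [0.009, 3.138, 0.0]
force: [0.9, -1.2, 1.0]
opening: 0.0802
gripper_force: 0.0
```

Call:
{"name": "drive_tool", "arguments": {
  "moves": [80,0,-40,0,0,0,8.5,80,0,-40,0,0,0,8.5,80,0,-30,0,0,0,8.5,80,0,0,0,0,0,8.5,80,0,0,0,0,0,8.5,80,0,0,0,0,0,8.5,80,0,0,0,0,0,8.5,80,0,0,0,0,0,8.5]
}}

```text
t: 20.55
tool_pos: [0.3164, -0.3303, 0.2947]
orientation: [1.769, 2.59, 0.003]
force: [-0.6, -0.7, 1.2]
opening: 0.0802
gripper_force: 0.0
```

```bash
cat > nb.py <<'E'
from h import *
import sys
g=[float(v) for v in sys.argv[1:6]]
go(g[:3],Rt(g[3],0),.186)
for n in('top','scene'):
    c=cam(n);hsv=cv2.cvtColor(c['color'],cv2.COLOR_RGB2HSV);P=cloud(c)
    ok=(P[...,0]>.25)&(P[...,0]<.61)&(P[...,1]<.45)&(P[...,1]>-.4)&(P[...,2]<.09)
    m=cv2.inRange(hsv,(108,120,60),(125,255,255))&((ok&(P[...,2]>.008)).astype(np.uint8)*255)
    k,l,s,_=cv2.connectedComponentsWithStats(m);i=1+np.argmax(s[1:,4]);Q=P[l==i]
    r=cv2.minAreaRect((Q[:,:2]*1000).astype(np.float32));print(n,s[i],'z',np.percentile(Q[:,2],[2,50,98]).round(4),np.round(r[0],1),np.round(r[1],1),round(r[2],2),'bbox',(Q[:,:2].min(0)*1e3).round(1),(Q[:,:2].max(0)*1e3).round(1))
    w=ok&(hsv[...,1]<50)&(hsv[...,2]>110)&(P[...,2]>.003)&(P[...,2]<.075)&(P[...,1]>.15)&(P[...,1]<.385)
    k,l,s,_=cv2.connectedComponentsWithStats(w.astype(np.uint8));i=1+np.argmax(s[1:,4]);Q=P[l==i];print('  stand x',np.percentile(Q[:,0],[.3,99.7]).round(4),np.percentile(Q[:,0],[.3,99.7]).mean().round(4))
E
python3 nb.py .481 -.32 .006 0
```

```text
t20.6 q [-0.92 -0.19  2.    0.    1.32 -1.29] F [-0.6 -0.7  1.2] open 0.08024852789548319 tcp [ 0.3164 -0.3303  0.2947] grasp [ 0.3173 -0.3306  0.1087] yang 21.35 zax [ 0.005 -0.001 -1.   ]
 target TCP shift world [ 164.6   10.3 -102.7] in tool now [-50.  156.6 103.6] turn tool [ 0.28  0.14 21.35]
top [ 321  195   46   63 2212] z [0.0093 0.0158 0.0224] [ 478.2 -217.5] [148.8 205.1] 89.5 bbox [ 375.6 -291.7] [ 580.3 -142.3]
  stand x [0.3678 0.5966] 0.4822
scene [ 275  240   48   71 1543] z [0.0113 0.0151 0.0188] [ 467.1 -199.8] [116.1 195.1] 89.71 bbox [ 369.4 -257.5] [ 564.9 -141.6]
  stand x [0.3623 0.4672] 0.4147
```

Call:
{"name": "drive_tool", "arguments": {
  "moves": [80,0,0,0,0,0,7.2,80,0,0,0,0,0,7.2,80,0,0,0,0,0,7.2,80,5,40,0,0,0,0,80,5,40,0,0,0,0,80,0,40,0,0,0,0,80,0,41,0,0,0,0,80,0,0,0,0,0,0]
}}

```text
t: 21.45
tool_pos: [0.4811, -0.3194, 0.2949]
orientation: [2.207, 2.229, 0.006]
force: [-0.4, 0.4, -0.3]
opening: 0.0801
gripper_force: 0.0
```

```bash
python3 - <<'E'
from h import *
go([.478,-.32,.006],Rt(-.4,0),.186)
E
```

```text
t21.4 q [-0.68  0.15  1.68  0.    1.31 -0.69] F [-0.4  0.4 -0.3] open 0.08009017254226275 tcp [ 0.4811 -0.3194  0.2949] grasp [ 0.4822 -0.3196  0.1089] yang 0.55 zax [ 0.006 -0.001 -1.   ]
 target TCP shift world [  -3.1   -0.6 -102.9] in tool now [ -0.5  -3.7 102.9] turn tool [0.34 0.05 0.95]
```

Call:
{"name": "drive_tool", "arguments": {
  "moves": [93,0,-1.5,25,0.3,0,0.9,93,0,-1.5,25,0,0,0,93,0,0,25,0,0,0,93,0,0,15,0,0,0,93,0,0,8,0,0,0,93,0,0,4,0,0,0,93,0,0,0,0,0,0]
}}

```text
t: 22.15
tool_pos: [0.4753, -0.3205, 0.1941]
orientation: [2.235, 2.206, -0.002]
force: [0.5, -0.8, -0.0]
opening: 0.0931
gripper_force: 0.0
```

Call:
{"name": "drive_tool", "arguments": {
  "moves": [93,5,0,0,0,0,0,93,5,0,0,0,0,0,93,5,0,0,0,0,0,93,5,0,0,0,0,0,93,6,0.2,0,0,0,0,93,8,0.2,0,0,0,0,93,10,0.2,0,0,0,0,93,12,0.2,0,0,0,0]
}}

```text
t: 22.95
tool_pos: [0.4769, -0.2636, 0.1939]
orientation: [2.236, 2.205, -0.002]
force: [-0.7, -1.9, 0.7]
opening: 0.0933
gripper_force: 1.0
```

Call:
{"name": "drive_tool", "arguments": {
  "moves": [93,12,0.2,0,0,0,0,93,12,0.2,0,0,0,0,93,12,0.2,0,0,0,0,93,12,0.2,0,0,0,0,93,12,0.2,0,0,0,0,93,10,0.2,0,0,0,0,93,6,0.2,0,0,0,0,93,3,0,0,0,0,0]
}}

```text
t: 23.75
tool_pos: [0.4792, -0.1845, 0.1933]
orientation: [2.235, 2.206, -0.002]
force: [0.2, -1.7, 0.1]
opening: 0.0932
gripper_force: 0.8
```

```bash
python3 nb.py .481 -.03 .006 -.4
```

```text
t23.8 q [-0.47  0.11  1.92 -0.    1.11 -0.45] F [ 0.2 -1.7  0.1] open 0.09317601406414143 tcp [ 0.4792 -0.1845  0.1933] grasp [ 0.4792 -0.1848  0.0073] yang -0.75 zax [-0.    -0.001 -1.   ]
 target TCP shift world [  1.8 154.5  -1.3] in tool now [154.5  -0.2   1.1] turn tool [-0.01  0.08 -0.35]
top [ 285  193   42   63 1509] z [0.0097 0.0159 0.0224] [482.1 -93.6] [133.2 204.9] 89.01 bbox [ 379.7 -161.5] [584.6 -26.3]
  stand x [0.3681 0.5967] 0.4824
scene [ 240  216   61   75 1791] z [0.0112 0.0152 0.0193] [477.6 -99.7] [146.7 207.6] 89.33 bbox [ 373.5 -172.2] [582.  -25.2]
  stand x [0.3624 0.5912] 0.4768
```

Call:
{"name": "drive_tool", "arguments": {
  "moves": [93,6,0,0,0,0,-0.2,93,10,0,0,0,0,-0.2,93,12,0,0,0,0,0,93,12,0,0,0,0,0,93,12,0,0,0,0,0,93,12,0,0,0,0,0,93,12,0,0,0,0,0,93,12,0,0,0,0,0]
}}

```text
t: 24.65
tool_pos: [0.4799, -0.0961, 0.1933]
orientation: [2.228, 2.213, -0.002]
force: [-0.7, -2.2, 1.3]
opening: 0.0926
gripper_force: 0.7
```

Call:
{"name": "drive_tool", "arguments": {
  "moves": [93,12,0,0,0,0,0,93,12,0,0,0,0,0,93,12,0,0,0,0,0,93,10,0,0,0,0,0,93,8,0,0,0,0,0,93,5,0,0,0,0,0,93,3,0,0,0,0,0,93,0,0,0,0,0,0]
}}

```text
t: 25.45
tool_pos: [0.4803, -0.0349, 0.1932]
orientation: [2.228, 2.214, -0.001]
force: [1.2, -0.5, -0.2]
opening: 0.093
gripper_force: 0.0
```

```bash
python3 nb.py .481 .0 .006 -.4
```

```text
t25.4 q [-0.18  0.03  2.   -0.    1.11 -0.17] F [ 1.2 -0.5 -0.2] open 0.09303934252743545 tcp [ 0.4803 -0.0349  0.1932] grasp [ 0.4803 -0.0352  0.0072] yang -0.37 zax [-0.    -0.001 -1.   ]
 target TCP shift world [ 0.7 34.9 -1.2] in tool now [35.   0.5  1.1] turn tool [-0.    0.07  0.03]
top [ 239  192   32   63 1218] z [0.0099 0.016  0.0225] [483.  75.] [ 97.2 205.5] 88.38 bbox [380.4  24. ] [585.5 123.4]
  stand x [0.3679 0.5966] 0.4823
scene [ 198  194   53   66 1366] z [0.0111 0.0151 0.0192] [477.3  49.4] [147.9 206.1] 89.86 bbox [374.3 -24.3] [580.5 123.6]
  stand x [0.3627 0.5921] 0.4774
```

Call:
{"name": "drive_tool", "arguments": {
  "moves": [93,6,0,0,0,0,0,93,9,0,0,0,0,0,93,9,0,0,0,0,0,93,9,0,0,0,0,0,93,9,0,0,0,0,0,93,9,0,0,0,0,0,93,9,0,0,0,0,0,93,9,0,0,0,0,0]
}}

```text
t: 26.35
tool_pos: [0.4808, 0.0345, 0.1931]
orientation: [2.228, 2.213, -0.002]
force: [0.9, -2.0, -0.9]
opening: 0.0931
gripper_force: 0.8
```

Call:
{"name": "drive_tool", "arguments": {
  "moves": [93,8,0,0,0,0,0,93,8,0,0,0,0,0,93,8,0,0,0,0,0,93,6,0,0,0,0,0,93,4,0,0,0,0,0,93,0,0,0,0,0,0]
}}

```text
t: 26.95
tool_pos: [0.481, 0.0683, 0.1931]
orientation: [2.228, 2.214, -0.001]
force: [0.4, 0.3, -0.5]
opening: 0.0929
gripper_force: 0.0
```

```bash
python3 nb.py .481 .0655 .007 -.4
```

```text
t26.9 q [ 0.04  0.04  1.99 -0.    1.11  0.04] F [ 0.4  0.3 -0.5] open 0.09292330709873557 tcp [0.481  0.0683 0.1931] grasp [0.481  0.068  0.0071] yang -0.35 zax [ 0.    -0.001 -1.   ]
 target TCP shift world [-0.  -2.8 -0.1] in tool now [-2.8  0.   0.1] turn tool [0.01 0.07 0.05]
top [208 191  19  63 889] z [0.0238 0.0324 0.0397] [482.3 196.3] [202.5  56.4] 0.66 bbox [381.1 166.9] [583.3 224.5]
  stand x [0.3677 0.597 ] 0.4823
scene [ 172  180   49   61 1183] z [0.0147 0.0279 0.0365] [463.8 150.7] [175.5 145.6] 0.1 bbox [376.1  77.8] [551.5 223.6]
  stand x [0.362  0.5921] 0.4771
```

Call:
{"name": "drive_tool", "arguments": {
  "moves": [93,6,0,0,0,0,0,93,8,0,0,0,0,0,93,8,0,0,0,0,0,93,8,0,0,0,0,0,93,8,0,0,0,0,0,93,6,0,-0.5,0,0,0,93,6,0,-1,0,0,0,93,6,0,-1,0,0,0]
}}

```text
t: 27.85
tool_pos: [0.4814, 0.1242, 0.1956]
orientation: [2.228, 2.213, -0.002]
force: [-0.2, -2.9, 0.0]
opening: 0.0933
gripper_force: 1.2
```

Call:
{"name": "drive_tool", "arguments": {
  "moves": [93,6,0,-1,0,0,0,93,5,0,-1,0,0,0,93,3,0,0,0,0,0,93,0,0,0,0,0,0]
}}

```text
t: 28.25
tool_pos: [0.4816, 0.1382, 0.1976]
orientation: [2.228, 2.214, -0.001]
force: [0.6, -0.3, -0.2]
opening: 0.0932
gripper_force: 0.0
```

```bash
python3 nb.py .481 .1405 .011 -.4; python3 - <<'E'
from h import *
c=cam('scene');save('s5',cv2.resize(c['color'][120:270,110:330],(704,480),interpolation=2))
E
```

```text
t28.2 q [ 0.18  0.07  1.95 -0.    1.12  0.18] F [ 0.6 -0.3 -0.2] open 0.0931659387610265 tcp [0.4816 0.1382 0.1976] grasp [0.4817 0.138  0.0116] yang -0.37 zax [ 0.    -0.001 -1.   ]
 target TCP shift world [-0.6  2.3 -0.6] in tool now [ 2.3 -0.6  0.6] turn tool [0.03 0.06 0.03]
top [185 190  16  63 669] z [0.0393 0.0473 0.0552] [483.2 271.9] [201.4  46.5] 1.46 bbox [382.2 246. ] [583.9 293. ]
  stand x [0.3675 0.5972] 0.4824
scene [ 155  169   47   58 1077] z [0.0223 0.0401 0.0505] [455.9 221.2] [143.5 161.5] 89.58 bbox [375. 150.] [537.1 293.3]
  stand x [0.3621 0.5915] 0.4768
```

View pics/s5.png

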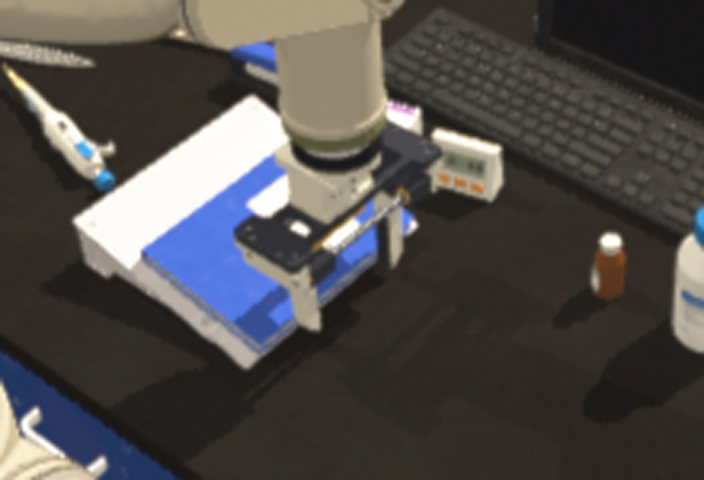

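Call:
{"name": "drive_tool", "arguments": {
  "moves": [93,4,0,-0.6,0,0,0,93,5,0,-0.7,0,0,0,93,5,0,-0.7,0,0,0,93,5,0,-0.7,0,0,0,93,5,0,-0.7,0,0,0,93,5,0,-0.8,0,0,0,93,5,0,-0.8,0,0,0,93,5,0,-1.2,0,0,0]
}}

```text
t: 29.2
tool_pos: [0.4821, 0.177, 0.2041]
orientation: [2.227, 2.213, -0.001]
force: [1.1, -3.9, 3.7]
opening: 0.0933
gripper_force: 2.2
```

Call:
{"name": "drive_tool", "arguments": {
  "moves": [93,5,0,-1.2,0,0,0,93,3,0,-1,0,0,0,93,2,0,-0.5,0,0,0,93,0,0,0,0,0,0]
}}

```text
t: 29.6
tool_pos: [0.4816, 0.1873, 0.2061]
orientation: [2.228, 2.214, -0.002]
force: [-0.8, 0.0, -0.3]
opening: 0.0931
gripper_force: 0.0
```

```bash
python3 nb.py .481 .1905 .020 -.4
```

```text
t29.6 q [ 0.27  0.1   1.9  -0.    1.14  0.28] F [-0.8  0.  -0.3] open 0.09310066130239632 tcp [0.4816 0.1873 0.2061] grasp [0.4815 0.1871 0.0201] yang -0.36 zax [-0.    -0.001 -1.   ]
 target TCP shift world [-0.6  3.2 -0.1] in tool now [ 3.2 -0.6  0.1] turn tool [-0.02  0.06  0.04]
top [170 189  22  63 470] z [0.0525 0.0605 0.0666] [483.4 315.4] [ 59.5 200.4] 87.83 bbox [384.  281.9] [584.1 341.7]
  stand x [0.3666 0.5975] 0.4821
scene [ 143  161   46   56 1026] z [0.0316 0.0514 0.0633] [455.7 269.3] [157.6 142.3] 0.28 bbox [376.8 197.8] [534.2 340.8]
  stand x [0.3618 0.592 ] 0.4769
```

Call:
{"name": "drive_tool", "arguments": {
  "moves": [93,1.5,0,0,0,0,0,93,0,0,0,0,0,0]
}}

```text
t: 29.9
tool_pos: [0.4817, 0.1883, 0.2062]
orientation: [2.228, 2.213, -0.002]
force: [-1.0, -0.8, 0.4]
opening: 0.0931
gripper_force: 0.2
```

Call:
{"name": "drive_tool", "arguments": {
  "moves": [93,1.5,0,0,0,0,0,93,0,0,0,0,0,0]
}}

```text
t: 30.1
tool_pos: [0.4818, 0.1898, 0.2062]
orientation: [2.228, 2.213, -0.002]
force: [-1.2, -0.8, -0.7]
opening: 0.093
gripper_force: 0.3
```

```bash
cat > tilt.py <<'E'
from h import *
for n in('top','scene'):
    c=cam(n);hsv=cv2.cvtColor(c['color'],cv2.COLOR_RGB2HSV);P=cloud(c)
    m=(cv2.inRange(hsv,(108,120,60),(125,255,255))>0)&(P[...,0]>.36)&(P[...,0]<.61)&(P[...,1]>.19)&(P[...,1]<.36)&(P[...,2]<.09)&(P[...,2]>.012)
    m=cv2.erode(m.astype(np.uint8),np.ones((3,3)))>0
    D=P[m];f=np.linalg.lstsq(np.c_[D[:,:2]-[.48,.27],np.ones(len(D))],D[:,2],rcond=None)[0]
    print(n,'slope y %.2f x %.2f'%tuple(np.degrees(np.arctan(f[[1,0]]))),'z@(.48,.27)',f[2].round(4),len(D))
E
python3 tilt.py;python3 nb.py .481 .1905 .020 -.4
```

```text
top slope y 14.73 x -0.12 z@(.48,.27) 0.0446 361
scene slope y 15.00 x -0.33 z@(.48,.27) 0.0431 875
t30.2 q [ 0.28  0.1   1.9  -0.    1.14  0.28] F [ 0.6 -0.9 -1.3] open 0.0930176192966884 tcp [0.4818 0.1898 0.2063] grasp [0.4818 0.1895 0.0203] yang -0.38 zax [ 0.    -0.002 -1.   ]
 target TCP shift world [-0.8  0.7 -0.3] in tool now [ 0.7 -0.8  0.3] turn tool [0.   0.09 0.02]
top [169 189  22  63 418] z [0.0511 0.0606 0.0678] [483.3 314.6] [ 56.3 199.2] 89.24 bbox [384.  285.2] [582.8 343.8]
  stand x [0.368  0.5978] 0.4829
scene [ 143  161   45   57 1049] z [0.0254 0.0489 0.0626] [455.  271.1] [142.5 158.3] 89.86 bbox [375.8 200. ] [534.3 342.5]
  stand x [0.3618 0.5911] 0.4765
```

Call:
{"name": "drive_tool", "arguments": {
  "moves": [93,-3,0,0,0,0,0,93,-10,0,0,0,0,0,93,-15,0,0,0,0,0,93,-20,0,-10,0,0,0,93,-20,0,-40,0,0,0,93,-20,0,-40,0,0,0,93,-40,0,-25,0,0,0,93,-40,0,-25,0,0,0]
}}

```text
t: 31.1
tool_pos: [0.4803, 0.02, 0.3484]
orientation: [2.226, 2.213, -0.0]
force: [1.2, -0.3, 0.1]
opening: 0.0931
gripper_force: 0.0
```

Call:
{"name": "drive_tool", "arguments": {
  "moves": [93,-45,0,0,0,0,0,93,-45,0,0,0,0,0,93,-45,0,0,0,0,0,93,-45,0,0,0,0,0,93,-45,0,0,0,0,0,93,-20,0,0,0,0,0,93,0,0,0,0,0,0]
}}

```text
t: 31.8
tool_pos: [0.4778, -0.2266, 0.3469]
orientation: [2.233, 2.208, -0.003]
force: [-0.2, 0.6, -0.5]
opening: 0.0928
gripper_force: 0.0
```

```bash
python3 tilt.py;python3 nb.py .481 .1905 .020 -.4; python3 - <<'E'
from h import *
a=cam('scene');b=cam('top')
save('s6',np.vstack([cv2.resize(a['color'][120:260,110:390],(800,400),interpolation=2)[:300],cv2.resize(b['color'][140:270,120:400],(800,371),interpolation=2)[:300]]))
for n,c in(('top',b),('scene',a)):
    P=cloud(c);m=(P[...,2]>.01)&(P[...,2]<.09)&(P[...,0]>.58)&(P[...,0]<.70)&(P[...,1]>-.08)&(P[...,1]<.05)
    print(n,np.percentile(P[m],[3,50,97],axis=0).round(3).tolist())
E
```

```text
top slope y 15.05 x 0.02 z@(.48,.27) 0.0445 1851
scene slope y 14.87 x -0.13 z@(.48,.27) 0.0434 1735
t31.9 q [-0.53 -0.03  1.76 -0.    1.41 -0.53] F [-0.6  1.   0.3] open 0.09300579402124425 tcp [ 0.4783 -0.2238  0.3467] grasp [ 0.4783 -0.2239  0.1607] yang -0.49 zax [-0.    -0.001 -1.   ]
 target TCP shift world [   2.7  414.3 -140.7] in tool now [414.4  -0.9 140.3] turn tool [-0.02  0.06 -0.09]
top [ 169  189   48   64 2224] z [0.0248 0.0454 0.0654] [482.9 272.1] [141.3 201.9] 89.83 bbox [382.  201.3] [583.9 342.8]
  stand x [0.3667 0.5973] 0.482
scene [ 143  153   83   66 2193] z [0.0244 0.0426 0.0622] [480.5 269.5] [144.8 208.1] 89.77 bbox [376.3 197. ] [584.7 341.7]
  stand x [0.3617 0.5912] 0.4765
top [[0.624, -0.047, 0.013], [0.634, -0.033, 0.046], [0.646, -0.021, 0.065]]
scene [[0.619, -0.049, 0.014], [0.626, -0.04, 0.039], [0.637, -0.026, 0.063]]
```

View pics/s6.png

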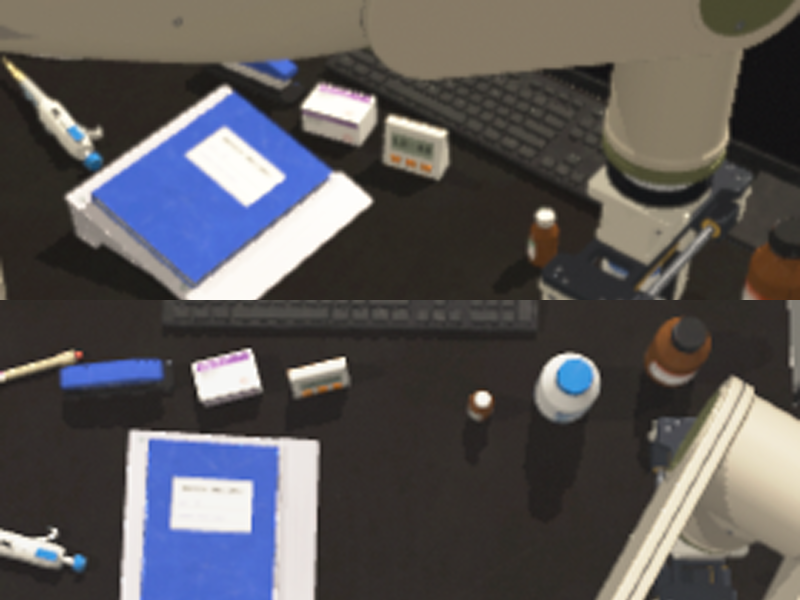

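The notebook lies flat on the slope, centred and square, with its rear edge behind the lip. The bottle stands upright at (480,405) and the bystanders have not moved, so I'm handing in.

```bash
python3 -c "
from plant import robot
print(robot.close_job())"
```

```text
the job is handed in; nothing more can be done
None
```

The job is handed in at about 32 s: the bottle stands upright on the bench clear of the notebook's path, and the notebook lies flat on the stand, square, centred to within a few millimetres and about 1–2 mm behind the lip; the final pictures show nothing else moved.

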